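# Pin the vanity mirror's hinge

## Robot

A 6-joint arm with a two-finger parallel gripper is mounted at the origin on the work surface. World frame = base frame: x ahead of the robot, y to its left, z up, the work surface at z = 0. Lengths are in m, angles in rad, forces in N, time in s.
With the tool pointing down it reaches from about 0.4 to 0.825 m from the base axis. Payload 7 kg.
Tool frame: the origin (TCP) lies on the centre line of the jaws, within the pads' length; the fingertips stand tip_reach ahead of it and the grasp point (between the pads) is the TCP (tip_reach is the distance from the TCP to the fingertips, in m); z points along the fingers, y is the line along which they close (so a half turn about z gives the same grasp; the last joint's range is limited). The gripper opens to 88 mm and grips with 3 to 60 N. Pads are 19 mm wide; open, the fingers measure 130 mm over their backs; the gripper's body (78 mm by 193 mm) begins 47 mm behind the grasp point.
Start: joints at [1.535, 0.359, 0.012, 0, -1.224, -0.288], TCP at [0.215, 0.64, 0.246] pointing down, gripper open.
Joint ranges: [-3.07, 3.07], [-1.43, 2.12], [-1.02, 1.25], [-3.03, 1.67], [-3.05, -0], [-3.03, 3.03]. Speed limits (rad/s): [2.39, 2.39, 3.01, 3.14, 3.14, 3.14].

## Interface

Orientations are given as [roll, pitch, yaw] about the fixed x, y, z axes, in that order (R = Rz(yaw) Ry(pitch) Rx(roll)).
In Python, from station import get_state, grab_frame, calibration, job_done, find_in, mark_of, tip_reach gives the robot as it stands.
- The arm moves only by the shell command python3 -m handwheel 'ROWS' [OPENING] [FORCE]. ROWS is JSON, a list of rows, each an object with "delta_pos": the shift along the world's x, y, z in units of 30 mm (1.0 is 30 mm), a list of three; "dr": the turn, a rotation vector about the world's x, y, z in degrees, a list of three. In form: [{"delta_pos": [tx, ty, tz], "dr": [rx, ry, rz]}, ...]. A call has 1 to 10 rows; each row shifts and turns the commanded pose from where the row before left it; what a row does not reach is not made up. A row lasts 1/10 s, in which the tool goes at most 50 mm and 8.59 degrees, less where a joint would pass 70% of its speed; a pose out of reach is approached as far as the arm can. A call is refused whole if a number of a shift passes 1 or a number of a turn 8.59, either way. A call with a gripper value outside its range is refused whole. OPENING is the closure, from -1 (fully open) to 1 (shut), set as the call begins (- or left out, the last holds). The fingers move at their own pace and stop on an object; FORCE is the grip in N (left out, the last holds). Time passes only in rows, so rows that do not move let the fingers close. It gives the time, the measured TCP pose, the force, the opening and the grip force at its end, in the units of the state.
- get_state(): the state, without advancing time (a new reading comes with each control period).
- grab_frame(name): name is "side" or "top"; returns the picture (400x640x3 uint8, red, green, blue); there is no depth.
- calibration(name): a dict with "fx", "fy", "cx", "cy" (pixels), "extrinsics" (4x4, takes a point from world to camera coordinates). Camera axes: x right, y down, z forward; pixel columns grow to the right and rows downward; lengths in m; the calibration is good to about 2 mm. A picture is of the moment at which its call begins. calibration takes no time and is no camera call.
- job_done(): hands the job in; it is judged then, once.
Trained networks look in the newest picture that a camera, given by its name, has taken for a name from the list of things; names that differ only in an ending like _2 or _b are one class to them, and where a whole thing is asked for, a point or a joint stands for the part that bears it (a point fixed in the world has none). Each returns a list of dicts, best first, with "conf" (0 to 1); they miss things now and then, are a little off and sometimes report something else, mostly with a low value. They report only what shows in the picture. A call takes as long as a camera call.
- find_in(camera, query): "location" ([column, row] in pixels, amid what is visible of it).
- mark_of(camera, query): "location" ([column, row] in pixels: a listed point, or the origin of a listed thing).
The state is a dict: "t": time; "q": joint angles; "qd": joint speeds; "joint_efforts": joint torques, N m; "eef_pos": TCP position; "ee_rot": TCP orientation; "force": force on the tool from outside, world axes, zero at the start; "moment": the same for the moment, N m; "width": finger opening in m; "gripper_force": force on a finger pad.
Only numpy, scipy, OpenCV 4.12 (cv2) and the standard library are available. Lean on these libraries where they do the work, as an engineer would, in place of code of your own. Each camera call takes 0.05 s, during which the arm holds its last target. There are 200 camera calls.

## Task

The small oval mirror's hinge pin, the steel one with the flat head, is tucked head-first in a bay of the lipstick organizer. Draw it out by its shank, lay it down on the shelf and let go, take it again by its flat head, and push it tip first through the fork and lug on the mirror's right side until it is fully home with the head against the fork. Let go of it and leave everything else on the shelf where it is.

Things in the scene. Friction and masses are not known exactly. Their poses are not given: they have to be found in the camera images.
- pin_shoulder (a point): The steel hinge pin's shoulder, on its axis where round shank meets flat head. Shank 10 mm across, 46 mm long, the last 6 mm tapering to 5 mm; head 26 long, 26 wide, 10 thick: it lies level, axis 5 mm up. x axis = along the pin from head to tip, y = across the head's width, z = normal to the head's flat, up when lying. Fully home, this point lies on hole_mouth
- pin_head (a point): centre of the pin's flat head (26 x 26 x 10 mm), 13 mm behind the shoulder, same axes. At the start the head and 7 to 12 mm of shank are under the roof of one organizer bay and cannot be reached; the pin lies on the shelf there, level
- pin_shank (a point): point on the axis of the pin's shank, 33 mm ahead of the shoulder (13 mm short of the tip), same axes. At the start it is at least 21 mm outside the organizer's front; 34 to 39 mm of shank stick out towards the robot
- pin: the hinge pin as a whole, 72 mm long, about 45 g; origin on its underside, 5 mm under pin_shoulder, same axes
- hole_mouth (a point): Centre of the hinge hole's mouth, on the outer face of the fork at the mirror's right side (seen from the robot), 105 mm above the shelf. y axis = along the level hole, inwards: the pin goes in along +y, tip first. The hole is 13 mm across with a 1.5 mm bevel, 24 x 24 mm of plate around it. The frame tips about y with the mirror; the hole stays in line with the lug's
- fork (a point): Middle of the lug in the fork, on the hole's axis, 15 mm in from hole_mouth, same axes. Along the hole: outer cheek 8 mm, gap 1, the stand's fixed lug 12, gap 1, inner cheek 8, then 25 mm free to the mirror's edge; all with 13 mm holes on one line. A bridge closes the fork above, its top 23 mm over the axis
- stand: Steel mirror stand, fixed, base 110 (x) x 230 (y) x 12 mm, origin on the shelf under its centre; posts at y = -95 (ends in the lug) and +95 mm carry the oval mirror (110 wide, 150 tall, middle 105 mm up, top 180 mm up), which tips stiffly up to 0.4 rad about the hole's axis. The hole's +y is the stand's +y
- organizer: Clear acrylic organizer, fixed, 100 mm deep (x), 160 wide (y). Origin on the shelf under its centre, front face at x = -50 mm. Front tier 28 mm high with two bays at y = +38 and -38 mm, each 40 wide, 23 high, 50 deep, open to the front, no floor. Rear: four open wells 50 mm high. In front of it the shelf is clear for 100 mm beyond what sticks out
- lipstick1_mid (a point): closed black lipstick tube, 22 mm across, 78 mm tall, standing in a rear well of the organizer; this point is its centre. A bystander
- lipstick2_mid (a point): closed black lipstick tube, 22 mm across, 78 mm tall, standing in another rear well of the organizer; this point is its centre. A bystander
- pencil_mid (a point): square black make-up pencil with a bright ferrule, 10 x 10 x 74 mm, no flat head, lying in the organizer's other bay, its end sticking out; this point is its centre. A bystander
- comb_mid (a point): black comb lying flat, 170 mm long, 31 mm wide, 5 mm thick, to the left of the mirror; this point is its centre. A bystander
- ring_cone_mid (a point): white ceramic ring cone, foot 60 mm across, 74 mm tall; this point is its centre. A bystander
- hairpin_cup_mid (a point): round steel hairpin cup, 60 mm across, 65 mm tall; this point is its centre. A bystander
- cream_jar_mid (a point): low white jar with a metal cap, 64 mm across, 50 mm tall; this point is its centre. A bystander

How it is judged:
By the outcome, as a careful person would: the job done as asked, in the order asked, and still so for the second after the job is handed in, with the robot touching nothing.
It also fails if it takes over 64 s, if anything falls off the work surface, if the arm or the gripper's body presses on something with over 40 N, if the wrist force passes 120 N, or if a joint passes its speed limit or range.

## Working session

There is one attempt and no reset: what is moved stays moved. The work goes in short steps, Python scripts to look and compute and a shell command to move; the robot and the scene stay as the last step left them, time stands still between calls to the robot, and variables do not carry over. Pictures are saved under pics/ and viewed, at most 10 in all, crops included, and the job is handed in when it is done.

```bash
ls; mkdir -p pics; cat > h.py <<'E'
import numpy as np,cv2
from station import *
def P(n):
    c=calibration(n);K=np.array([[c["fx"],0,c["cx"]],[0,c["fy"],c["cy"]],[0,0,1]]);E=np.array(c["extrinsics"]);return K,E
def ray(n,uv):
    K,E=P(n);d=E[:3,:3].T@np.linalg.solve(K,[uv[0],uv[1],1]);o=-E[:3,:3].T@E[:3,3];return o,d/np.linalg.norm(d)
def onz(n,uv,z):
    o,d=ray(n,uv);return o+d*(z-o[2])/d[2]
def tri(a,b):
    (o1,d1),(o2,d2)=ray("top",a),ray("side",b)
    A=np.stack([d1,-d2],1);s=np.linalg.lstsq(A,o2-o1,rcond=None)[0]
    p,q=o1+s[0]*d1,o2+s[1]*d2
    return (p+q)/2,np.linalg.norm(p-q)
def proj(n,p):
    K,E=P(n);q=K@(E[:3,:3]@np.array(p)+E[:3,3]);return q[:2]/q[2]
def snap(n,f=None):
    im=grab_frame(n)
    if f: cv2.imwrite("pics/"+f,cv2.cvtColor(im,cv2.COLOR_RGB2BGR))
    return im
def crop(n,f,u,v,w=80,h=60,s=8):
    im=grab_frame(n);u,v=int(u),int(v);x0,y0=max(u-w//2,0),max(v-h//2,0)
    c=im[y0:y0+h,x0:x0+w]
    cv2.imwrite("pics/"+f,cv2.resize(cv2.cvtColor(c,cv2.COLOR_RGB2BGR),None,fx=s,fy=s,interpolation=cv2.INTER_CUBIC));print("crop",x0,y0,"scale",s)
E
python3 - <<'E'
from h import *
np.set_printoptions(precision=4,suppress=True)
print(tip_reach if not callable(tip_reach) else tip_reach())
a=snap("top");b=snap("side")
cv2.imwrite("pics/a.png",cv2.cvtColor(np.vstack([a,b])[:, :],cv2.COLOR_RGB2BGR)) if 0 else None
cv2.imwrite("pics/top.png",a[:,:,::-1]);cv2.imwrite("pics/side.png",b[:,:,::-1])
for n in ("top","side"):
    K,E=P(n);print(n,K[0,0],"cam",-E[:3,:3].T@E[:3,3],"fwd",E[2,:3])
for q in ["pin_shoulder","pin_shank","hole_mouth","fork","stand","organizer","pencil_mid","ring_cone_mid","hairpin_cup_mid","cream_jar_mid","lipstick1_mid","comb_mid"]:
    m=[mark_of(c,q)[:2] for c in("top","side")]
    for c,k in zip(("top","side"),m):
        print(q,c,[(np.round(x["location"],1).tolist(),round(x["conf"],2)) for x in k])
    if m[0] and m[1]: print("   ",*tri(m[0][0]["location"],m[1][0]["location"]))
E
```

```text
pics
0.019
top 458.851777842253 cam [ 0.5274 -0.0216  1.4447] fwd [ 0.0679 -0.0195 -0.9975]
side 475.723284981708 cam [ 0.2668 -0.8966  0.8581] fwd [ 0.3013  0.7173 -0.6283]
pin_shoulder top [([372.6, 211.6], 0.5)]
pin_shoulder side [([334.6, 274.7], 0.49)]
    [ 0.5979 -0.2103 -0.0037] 0.0035437976994682464
pin_shank top [([373.9, 213.9], 0.67), ([375.5, 221.7], 0.37)]
pin_shank side [([321.7, 279.6], 0.63), ([342.0, 270.5], 0.53)]
    [ 0.5782 -0.2109 -0.0083] 0.03002369230446512
hole_mouth top [([272.4, 251.2], 0.77), ([268.5, 245.9], 0.67)]
hole_mouth side [([246.3, 182.4], 0.93)]
    [0.4782 0.0934 0.1   ] 0.006919210380585403
fork top [([268.6, 247.4], 0.69), ([273.4, 250.4], 0.17)]
fork side [([244.8, 178.8], 0.7), ([346.9, 193.1], 0.59)]
    [0.4838 0.1059 0.102 ] 0.0040097897116578175
stand top [([243.1, 242.4], 0.75)]
stand side [([245.5, 188.8], 0.76)]
    [ 0.4979  0.1948 -0.0003] 0.0016156433735240192
organizer top [([383.3, 199.8], 0.61)]
organizer side [([356.9, 276.9], 0.65), ([247.1, 189.6], 0.49)]
    [ 0.6374 -0.2437  0.0041] 0.0009965514294370734
pencil_mid top [(
[... 190 characters left out ...]
, 242.3], 0.29)]
ring_cone_mid side [([344.1, 194.6], 0.54)]
    [ 0.7247 -0.009   0.0517] 0.011053741719185068
hairpin_cup_mid top [([375.6, 211.5], 0.67), ([451.3, 239.0], 0.63)]
hairpin_cup_mid side [([345.1, 360.1], 0.61)]
    [ 0.6108 -0.2599 -0.3029] 0.008852222378759593
cream_jar_mid top [([271.2, 173.4], 0.81)]
cream_jar_mid side [([325.4, 178.1], 0.56)]
    [0.714  0.1084 0.0291] 0.004458894318704246
lipstick1_mid top [([367.2, 194.3], 0.59)]
lipstick1_mid side [([348.3, 246.3], 0.6)]
    [ 0.6466 -0.1859  0.0493] 0.006433985422572954
comb_mid top [([177.9, 227.7], 0.93), ([367.7, 192.9], 0.2)]
comb_mid side [([237.0, 155.3], 0.68)]
    [ 0.5361  0.4072 -0.0239] 0.008979409831636856
```

```bash
python3 - <<'E'
import cv2,numpy as np
a=cv2.imread("pics/top.png")[130:300,220:480];b=cv2.imread("pics/side.png")[130:330,190:420]
a=cv2.resize(a,(800,523),interpolation=2);cv2.imwrite("pics/topc.png",a)
b=cv2.resize(b,(690,600),interpolation=2);cv2.imwrite("pics/sidec.png",b)
E
```

```text
(no output)
```

View pics/topc.png

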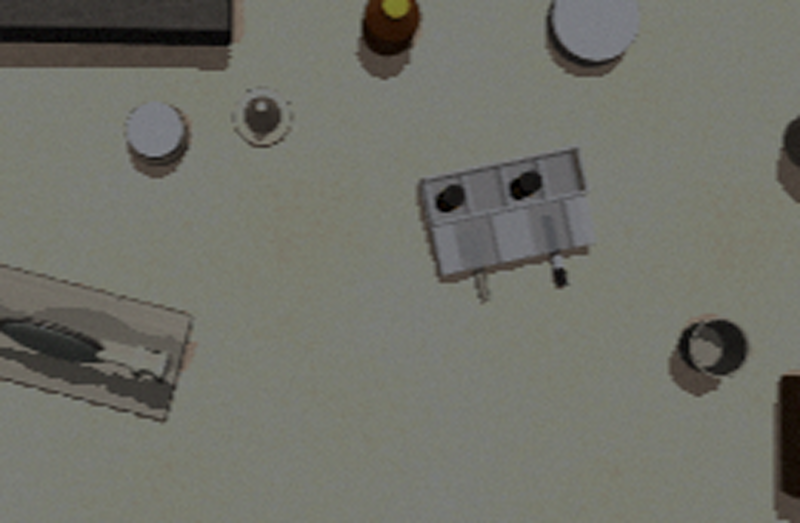

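View pics/sidec.png

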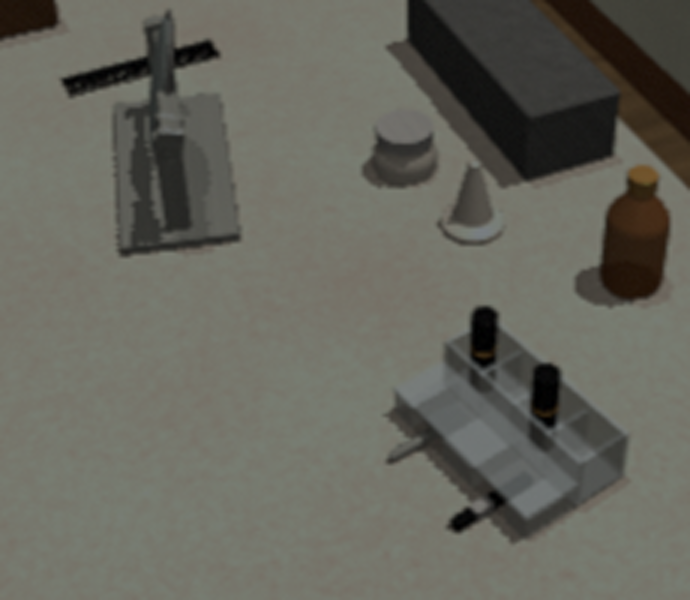

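The top view shows the pin between about (375,218) and (378,228), with the pencil at (402,215). The stand base's right edge is around (282,233)–(274,266). In the side view the pin is at (332,277)–(320,283) and the fork is near (247,171). Next I'll work out the geometry.

```bash
python3 - <<'E'
from h import *
np.set_printoptions(precision=4,suppress=True)
T=lambda x,y:(220+(x)/3.077-.3,130+(y)/3.077-.3)
S=lambda x,y:(190+x/3-.3,130+y/3-.3)
def yaw(p,q): d=q-p; return np.degrees(np.arctan2(d[1],d[0]))
a,b=onz("top",T(480,275),.005),onz("top",T(485,302),.005);print("pin top",a,b,yaw(a,b))
a,b=onz("side",S(425,440),.005),onz("side",S(390,460),.005);print("pin side",a,b,yaw(a,b))
a,b=onz("top",T(440,278),.028),onz("top",T(590,247),.028);print("org front top",a,b,yaw(b,a))
a,b=onz("side",S(395,400),.028),onz("side",S(520,520),.028);print("org front side",a,b,yaw(b,a))
a,b=onz("top",T(440,278),.028),onz("top",T(420,182),.05);print("org side",a,b,yaw(a,b))
a,b,c=onz("top",T(192,316),.012),onz("top",T(166,418),.012),onz("top",T(0,267),.012);print("base top R edge",a,b,yaw(b,a),"back edge",yaw(a,c))
a,b,c,d=[onz("side",S(*p),.012) for p in[(121,247),(239,236),(221,95),(113,100)]];print("base side",a,b,c,d,"right",yaw(a,b),"far",yaw(b,c),"near",yaw(a,d),(a+b+c+d)/4)
print("lip2",)
s=get_state();print(s["eef_pos"],s["ee_rot"],s["t"],s["width"])
m=[find_in(c,"pin") for c in("top","side")];print(m)
E
```

```text
pin top [ 0.5757 -0.2196  0.005 ] [ 0.5482 -0.2249  0.005 ] -169.15198318323456
pin side [ 0.5837 -0.2183  0.005 ] [ 0.5506 -0.2255  0.005 ] -167.76695627439676
org front top [ 0.5714 -0.1762  0.028 ] [ 0.6048 -0.3276  0.028 ] 102.4374751571646
org front side [ 0.5711 -0.1895  0.028 ] [ 0.6056 -0.3333  0.028 ] 103.4836705193392
org side [ 0.5714 -0.1762  0.028 ] [ 0.6658 -0.1532  0.05  ] 13.701734532482597
base top R edge [0.53  0.073 0.012] [0.4272 0.0971 0.012 ] -13.223804919030046 back edge 76.48217292775169
base side [0.4271 0.0981 0.012 ] [0.5295 0.0677 0.012 ] [0.5863 0.2883 0.012 ] [0.4819 0.327  0.012 ] right -16.497946078651633 far 75.56477680350326 near 76.52574962133185 [0.5062 0.1953 0.012 ]
lip2
[0.2148 0.6399 0.2456] [ 3.1416 -0.     -0.3238] 1.3 0.08780453995918283
[[], [{'location': [328.6, 279.1], 'conf': 0.49}]]
```

```bash
R='{"delta_pos":[0.4,-1,-0.05],"dr":[0,0,1.07]}'; python3 -m handwheel '[{"delta_pos":[0.4,-1,-0.05],"dr":[0,0,1.07]},{"delta_pos":[0.4,-1,-0.05],"dr":[0,0,1.07]},{"delta_pos":[0.4,-1,-0.05],"dr":[0,0,1.07]},{"delta_pos":[0.4,-1,-0.05],"dr":[0,0,1.07]},{"delta_pos":[0.4,-1,-0.05],"dr":[0,0,1.07]},{"delta_pos":[0.4,-1,-0.05],"dr":[0,0,1.07]},{"delta_pos":[0.4,-1,-0.05],"dr":[0,0,1.07]},{"delta_pos":[0.4,-1,-0.05],"dr":[0,0,1.07]},{"delta_pos":[0.4,-1,-0.05],"dr":[0,0,1.07]},{"delta_pos":[0.4,-1,-0.05],"dr":[0,0,1.07]}]' -0.14 40
python3 -m handwheel '[{"delta_pos":[0.4,-1,-0.05],"dr":[0,0,1.07]},{"delta_pos":[0.4,-1,-0.05],"dr":[0,0,1.07]},{"delta_pos":[0.4,-1,-0.05],"dr":[0,0,1.07]},{"delta_pos":[0.4,-1,-0.05],"dr":[0,0,1.07]},{"delta_pos":[0.4,-1,-0.05],"dr":[0,0,1.07]},{"delta_pos":[0.4,-1,-0.05],"dr":[0,0,1.07]},{"delta_pos":[0.4,-1,-0.05],"dr":[0,0,1.07]},{"delta_pos":[0.4,-1,-0.05],"dr":[0,0,1.07]},{"delta_pos":[0.4,-1,-0.05],"dr":[0,0,1.07]},{"delta_pos":[0.4,-1,-0.05],"dr":[0,0,1.07]}]'
```

```text
t: 2.4
eef_pos: [0.3351, 0.3387, 0.2308]
ee_rot: [-3.141, -0.0, -0.136]
force: [-0.1, 0.3, -0.1]
width: 0.05
gripper_force: 0.0
t: 3.4
eef_pos: [0.4552, 0.0387, 0.2159]
ee_rot: [-3.141, -0.001, 0.051]
force: [-0.1, 1.0, -0.4]
width: 0.0502
gripper_force: 0.0
```

```bash
python3 -m handwheel '[{"delta_pos":[0.39,-0.97,-0.35],"dr":[0,0,1.05]},{"delta_pos":[0.39,-0.97,-0.35],"dr":[0,0,1.05]},{"delta_pos":[0.39,-0.97,-0.35],"dr":[0,0,1.05]},{"delta_pos":[0.39,-0.97,-0.35],"dr":[0,0,1.05]},{"delta_pos":[0.39,-0.97,-0.35],"dr":[0,0,1.05]},{"delta_pos":[0.39,-0.97,-0.35],"dr":[0,0,1.05]},{"delta_pos":[0.39,-0.97,-0.35],"dr":[0,0,1.05]},{"delta_pos":[0.39,-0.97,-0.35],"dr":[0,0,1.05]},{"delta_pos":[0.39,-0.97,-0.35],"dr":[0,0,1.05]},{"delta_pos":[0,0,0],"dr":[0,0,0]}]'
python3 - <<'E'
from h import *
s=get_state();print(s["eef_pos"],s["ee_rot"],s["t"])
crop("side","s1.png",325,270,100,75,8)
print(proj("side",[.56,-.223,.005]))
for q in["pin_shank","pin_shoulder"]: print(mark_of("side",q)[:2])
E
```

```text
t: 4.4
eef_pos: [0.5602, -0.2247, 0.1191]
ee_rot: [-3.141, 0.002, 0.212]
force: [-1.5, 0.8, -0.2]
width: 0.0497
gripper_force: 0.0
[ 0.56019386 -0.22473111  0.11906555] [-3.14126051e+00  2.34817387e-03  2.12497322e-01] 4.4
crop 275 233 scale 8
[322.97761843 280.99478967]
[{'location': [321.3, 279.9], 'conf': 0.45}, {'location': [339.0, 267.8], 'conf': 0.42}]
[{'location': [336.6, 272.6], 'conf': 0.61}]
```

View pics/s1.png

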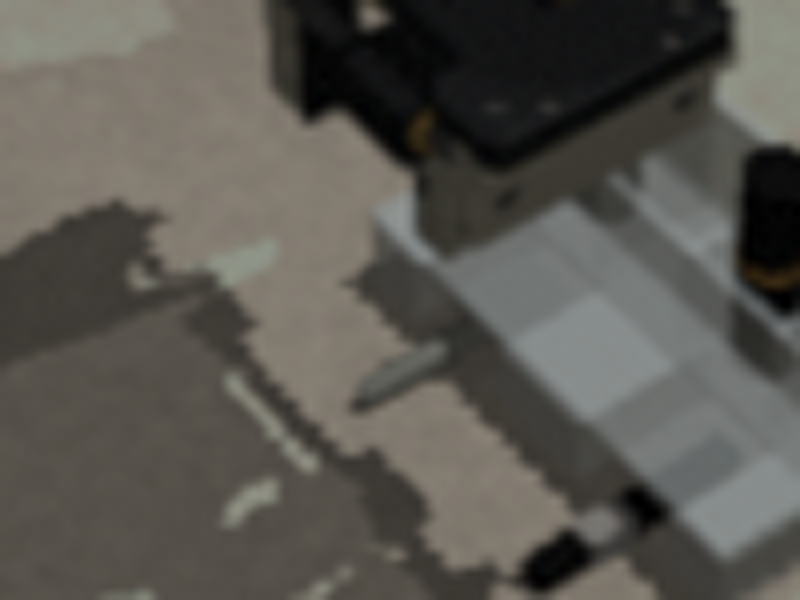

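The view shows the pin from (320,283) to (331,277), and the planned grip point at (323,281) lies on its shank. I'll descend and close.

```bash
python3 -m handwheel '[{"delta_pos":[0,0.03,-0.6],"dr":[0,0,0]},{"delta_pos":[0,0.03,-0.6],"dr":[0,0,0]},{"delta_pos":[0,0,-0.6],"dr":[0,0,0]},{"delta_pos":[0,0,-0.6],"dr":[0,0,0]},{"delta_pos":[0,0,-0.6],"dr":[0,0,0]},{"delta_pos":[0,0,-0.25],"dr":[0,0,0]},{"delta_pos":[0,0,0],"dr":[0,0,0]}]'
python3 -m handwheel '[{"delta_pos":[0,0,0],"dr":[0,0,0]},{"delta_pos":[0,0,0],"dr":[0,0,0]},{"delta_pos":[0,0,0],"dr":[0,0,0]},{"delta_pos":[0,0,0],"dr":[0,0,0]},{"delta_pos":[0,0,0],"dr":[0,0,0]}]' 1 20
```

```text
t: 5.25
eef_pos: [0.5597, -0.2194, 0.0233]
ee_rot: [-3.141, 0.001, 0.216]
force: [0.0, -0.8, 0.1]
width: 0.0502
gripper_force: 0.0
t: 5.75
eef_pos: [0.5602, -0.2203, 0.0239]
ee_rot: [3.141, -0.001, 0.215]
force: [-0.1, 0.6, -0.1]
width: 0.0155
gripper_force: 0.0
```

```bash
python3 -m handwheel '[{"delta_pos":[0,0,-0.09],"dr":[0,0,0]},{"delta_pos":[0,0,0],"dr":[0,0,0]},{"delta_pos":[0,0,0],"dr":[0,0,0]},{"delta_pos":[0,0,0],"dr":[0,0,0]}]'
```

```text
t: 6.15
eef_pos: [0.5605, -0.2203, 0.0219]
ee_rot: [3.141, -0.001, 0.215]
force: [-2.8, 1.7, 9.2]
width: 0.009
gripper_force: 20.0
```

```bash
python3 -m handwheel '[{"delta_pos":[0,0,0.04],"dr":[0,0,0]},{"delta_pos":[-0.16,-0.035,0],"dr":[0,0,0]},{"delta_pos":[-0.32,-0.07,0],"dr":[0,0,0]},{"delta_pos":[-0.32,-0.07,0],"dr":[0,0,0]},{"delta_pos":[-0.32,-0.07,0],"dr":[0,0,0]},{"delta_pos":[-0.32,-0.07,0],"dr":[0,0,0]},{"delta_pos":[-0.32,-0.07,0],"dr":[0,0,0]},{"delta_pos":[-0.32,-0.07,0],"dr":[0,0,0]},{"delta_pos":[-0.32,-0.07,0],"dr":[0,0,0]},{"delta_pos":[-0.16,-0.035,0],"dr":[0,0,0]}]'
python3 - <<'E'
from h import *
s=get_state();print(s["eef_pos"],s["width"])
crop("side","s2.png",315,275,100,75,8)
for q in["pin_shank","pin_shoulder","pin_head"]: print(mark_of("side",q)[:2])
E
```

```text
t: 7.15
eef_pos: [0.4823, -0.2372, 0.0222]
ee_rot: [-3.142, 0.0, 0.214]
force: [1.1, 0.3, 1.0]
width: 0.0088
gripper_force: 20.0
[ 0.48227762 -0.2372088   0.02215364] 0.008798560894197179
crop 265 238 scale 8
[]
[]
[]
```

View pics/s2.png

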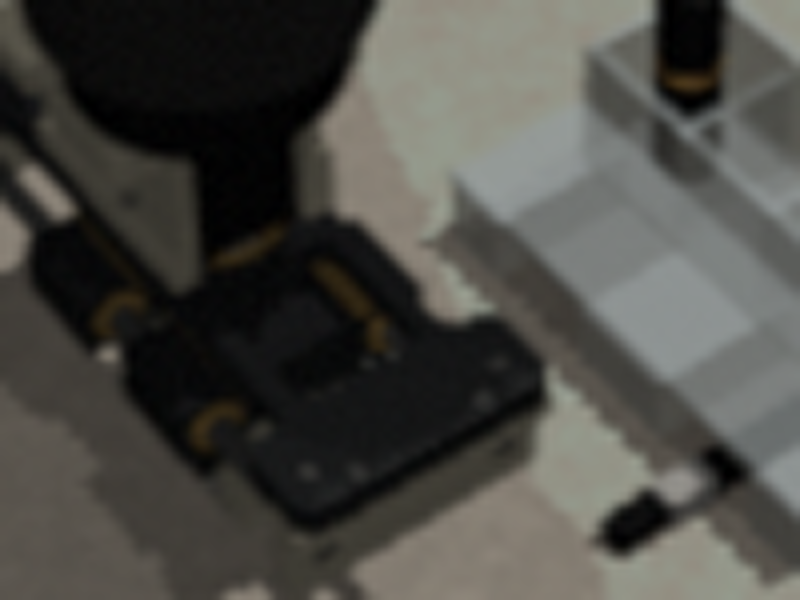

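```bash
python3 -m handwheel '[{"delta_pos":[0,0,-0.04],"dr":[0,0,0]},{"delta_pos":[0,0,0],"dr":[0,0,0]},{"delta_pos":[0,0,0],"dr":[0,0,0]},{"delta_pos":[0,0,0],"dr":[0,0,0]},{"delta_pos":[0,0,0],"dr":[0,0,0]}]' -0.1
python3 -m handwheel '[{"delta_pos":[0,0,0.3],"dr":[0,0,0]},{"delta_pos":[0,0,0.8],"dr":[0,0,0]},{"delta_pos":[0,0,0.8],"dr":[0,0,0]},{"delta_pos":[0,0,0.8],"dr":[0,0,0]},{"delta_pos":[0,0,0.8],"dr":[0,0,0]},{"delta_pos":[0,0,0.8],"dr":[0,0,0]},{"delta_pos":[0,0,0],"dr":[0,0,0]}]'
python3 - <<'E'
from h import *
s=get_state();print(s["eef_pos"],s["width"])
crop("side","s3.png",303,287,80,60,10)
for q in["pin_shank","pin_shoulder","pin_head"]: 
    for m in mark_of("side",q)[:2]: print(q,m,onz("side",m["location"],.005))
grab_frame("top")
for q in["pin_shank","pin_shoulder","pin_head"]: 
    for m in mark_of("top",q)[:2]: print(q,m,onz("top",m["location"],.005))
E
```

```text
t: 7.85
eef_pos: [0.4833, -0.2369, 0.0207]
ee_rot: [-3.142, 0.0, 0.215]
force: [-1.0, 0.1, 0.1]
width: 0.0435
gripper_force: 0.0
t: 8.55
eef_pos: [0.4853, -0.2375, 0.1541]
ee_rot: [3.139, -0.006, 0.215]
force: [0.5, 0.3, -0.3]
width: 0.0481
gripper_force: 0.0
[ 0.48530389 -0.23749579  0.1541263 ] 0.04809244788566522
crop 263 257 scale 10
pin_shank {'location': [292.0, 295.9], 'conf': 0.52} [ 0.4783828  -0.23395145  0.005     ]
pin_shank {'location': [245.7, 180.8], 'conf': 0.42} [0.50902576 0.2245195  0.005     ]
pin_shoulder {'location': [307.8, 286.7], 'conf': 0.6} [ 0.52122103 -0.22410882  0.005     ]
pin_head {'location': [313.1, 286.0], 'conf': 0.7} [ 0.5331505  -0.22725057  0.005     ]
pin_head {'location': [182.0, 233.6], 'conf': 0.23} [0.52204674 0.3843549  0.005     ]
```

View pics/s3.png

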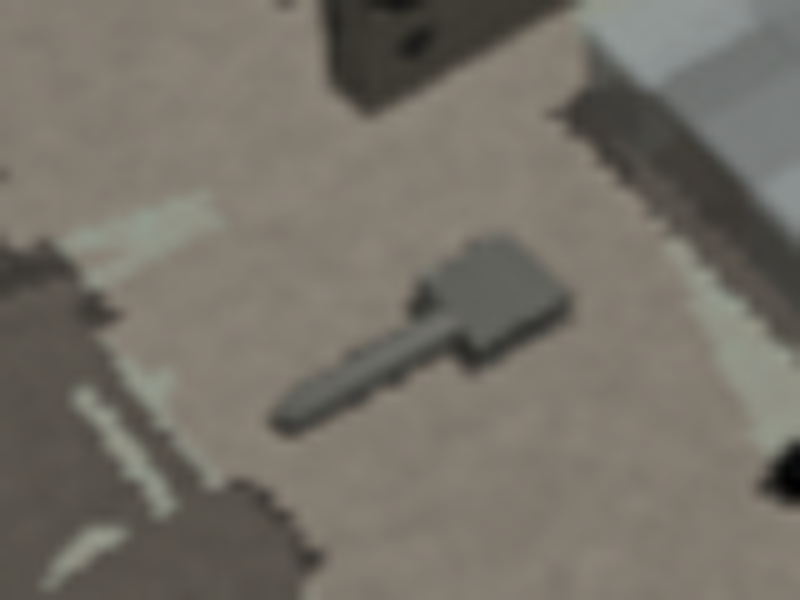

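The pin now lies clear on the shelf, flat: tip at crop (285,415) and head around (495,295), which is about pixel (312,286).

```bash
python3 - <<'E'
from h import *
np.set_printoptions(precision=4,suppress=True)
S=lambda x,y:(263+x/10-.45,257+y/10-.45)
c=[onz("side",S(*p),.010) for p in[(495,235),(570,293),(478,346),(428,282)]]
print(np.array(c),"ctr",np.mean(c,0))
t=onz("side",S(283,414),.005);h=np.mean(c,0)
d=t-h;print("tip",t,"yaw",np.degrees(np.arctan2(d[1],d[0])),np.linalg.norm(d[:2]))
for p,q in((0,1),(1,2),(2,3),(3,0)): d=c[q]-c[p];print(np.degrees(np.arctan2(d[1],d[0])),np.linalg.norm(d))
E
```

```text
[[ 0.5364 -0.2139  0.01  ]
 [ 0.5452 -0.2369  0.01  ]
 [ 0.52   -0.2424  0.01  ]
 [ 0.5168 -0.2204  0.01  ]] ctr [ 0.5296 -0.2284  0.01  ]
tip [ 0.4739 -0.2383  0.005 ] yaw -169.90357992553592 0.05656132134756645
-68.9345850552814 0.024661036782909637
-167.695414171119 0.02582084777957225
98.23269882327152 0.022191456669092266
18.537910162068314 0.02061080052399674
```

```bash
python3 -m handwheel '[{"delta_pos":[0.75,0.18,0],"dr":[0,0,0]},{"delta_pos":[0.75,0.18,-0.2],"dr":[0,0,0]},{"delta_pos":[0,0,-0.7],"dr":[0,0,0]},{"delta_pos":[0,0,-0.7],"dr":[0,0,0]},{"delta_pos":[0,0,-0.7],"dr":[0,0,0]},{"delta_pos":[0,0,-0.7],"dr":[0,0,0]},{"delta_pos":[0,0,-0.7],"dr":[0,0,0]},{"delta_pos":[0,0,-0.6],"dr":[0,0,0]},{"delta_pos":[0,0,0],"dr":[0,0,0]},{"delta_pos":[0,0,0],"dr":[0,0,0]}]'
```

```text
t: 9.95
eef_pos: [0.5281, -0.2261, 0.0202]
ee_rot: [-3.141, 0.001, 0.215]
force: [-0.2, -0.0, 0.3]
width: 0.0481
gripper_force: 0.0
```

```bash
python3 -m handwheel '[{"delta_pos":[0.13,0.01,0],"dr":[0,0,0]},{"delta_pos":[0,0,0],"dr":[0,0,0]},{"delta_pos":[0,0,0],"dr":[0,0,0]}]'
python3 -m handwheel '[{"delta_pos":[0,0,0],"dr":[0,0,0]},{"delta_pos":[0,0,0],"dr":[0,0,0]},{"delta_pos":[0,0,0],"dr":[0,0,0]},{"delta_pos":[0,0,0],"dr":[0,0,0]},{"delta_pos":[0,0,0],"dr":[0,0,0]},{"delta_pos":[0,0,0],"dr":[0,0,0]}]' 1 40
```

```text
t: 10.25
eef_pos: [0.5323, -0.2259, 0.0208]
ee_rot: [-3.142, 0.0, 0.215]
force: [-0.3, -0.4, -0.2]
width: 0.0483
gripper_force: 0.0
t: 10.85
eef_pos: [0.5322, -0.2259, 0.0209]
ee_rot: [3.142, -0.0, 0.215]
force: [-1.0, -0.8, 1.1]
width: 0.0255
gripper_force: 40.0
```

```bash
python3 -m handwheel '[{"delta_pos":[0,0,0.5],"dr":[0,0,0]},{"delta_pos":[0,0,0.7],"dr":[0,0,0]},{"delta_pos":[0,0,0.7],"dr":[0,0,0]},{"delta_pos":[-0.18,0.53,0.7],"dr":[0,0,-8.3]},{"delta_pos":[-0.18,0.53,0.7],"dr":[0,0,-8.3]},{"delta_pos":[-0.18,0.53,0.2],"dr":[0,0,-8.3]},{"delta_pos":[-0.18,0.53,0],"dr":[0,0,-8.3]},{"delta_pos":[-0.18,0.53,0],"dr":[0,0,-8.3]},{"delta_pos":[-0.18,0.53,0],"dr":[0,0,-8.3]},{"delta_pos":[-0.18,0.53,0],"dr":[0,0,-8.3]}]'
python3 -m handwheel '[{"delta_pos":[-0.18,0.53,0],"dr":[0,0,-8.3]},{"delta_pos":[-0.18,0.53,0],"dr":[0,0,-8.3]},{"delta_pos":[-0.18,0.53,0],"dr":[0,0,-8.3]},{"delta_pos":[-0.18,0.53,0],"dr":[0,0,-8.3]},{"delta_pos":[-0.18,0.53,0],"dr":[0,0,-8.3]},{"delta_pos":[-0.18,0.53,0],"dr":[0,0,-8.3]},{"delta_pos":[-0.18,0.53,0],"dr":[0,0,-8.3]},{"delta_pos":[0,0,0],"dr":[0,0,0]},{"delta_pos":[0,0,0],"dr":[0,0,0]}]'
python3 - <<'E'
from h import *
np.set_printoptions(precision=4,suppress=True)
s=get_state();print(s["eef_pos"],s["ee_rot"],s["width"],s["q"])
crop("side","s4.png",253,195,80,60,10)
crop("top","t4.png",290,248,80,60,10)
for q in["pin_shank","pin_shoulder","pin_head","hole_mouth","fork","stand"]: 
    m=[mark_of(c,q)[:2] for c in("top","side")]
    for k in m:print(q,[(np.round(x["location"],1).tolist(),round(x["conf"],2)) for x in k])
    if m[0] and m[1]: print("   ",*tri(m[0][0]["location"],m[1][0]["location"]))
E
```

```text
t: 11.85
eef_pos: [0.494, -0.114, 0.1259]
ee_rot: [-3.141, -0.0, -0.806]
force: [0.0, 0.0, -0.9]
width: 0.0254
gripper_force: 40.0
t: 12.75
eef_pos: [0.4566, -0.0031, 0.126]
ee_rot: [-3.141, 0.0, -1.809]
force: [-0.3, -0.4, -0.6]
width: 0.0253
gripper_force: 40.0
[ 0.4566 -0.0031  0.126 ] [-3.1414  0.0001 -1.8089] 0.025345430654830907 [ 0.4267  0.1177 -0.6183  0.     -0.8346 -0.6648]
crop 213 165 scale 10
crop 250 218 scale 10
pin_shank []
pin_shank [([243.0, 194.3], 0.71)]
pin_shoulder []
pin_shoulder [([248.2, 199.4], 0.66)]
pin_head []
pin_head [([248.3, 200.6], 0.52), ([246.0, 204.9], 0.51)]
hole_mouth [([273.5, 251.1], 0.93)]
hole_mouth [([244.7, 178.6], 0.58), ([242.6, 191.4], 0.46)]
    [0.4769 0.0895 0.1158] 0.002307449002935572
fork [([270.1, 246.5], 0.92)]
fork [([242.6, 176.7], 0.58)]
    [0.4824 0.1017 0.1126] 0.01291829576967865
stand [([243.6, 246.1], 0.8)]
stand [([248.2, 186.1], 0.79)]
    [0.4959 0.1881 0.0145] 0.020398114873327024
```

View pics/s4.png

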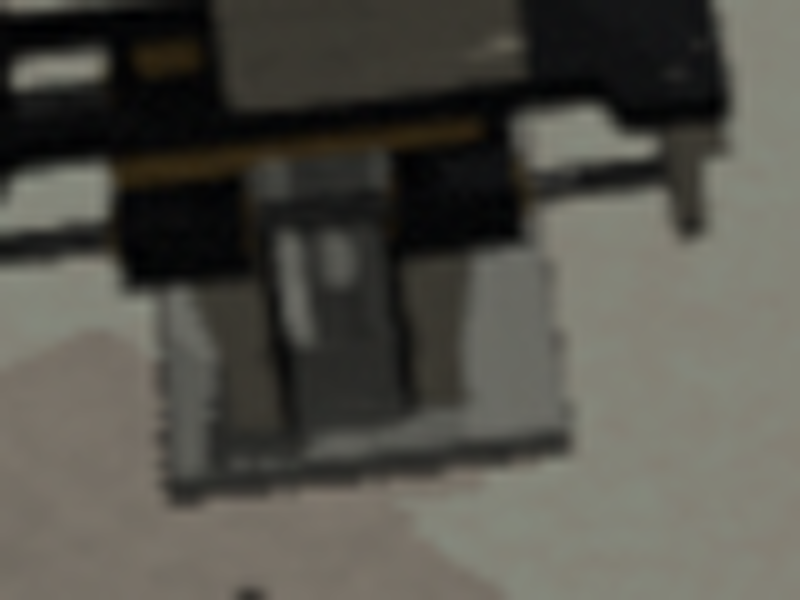

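View pics/t4.png

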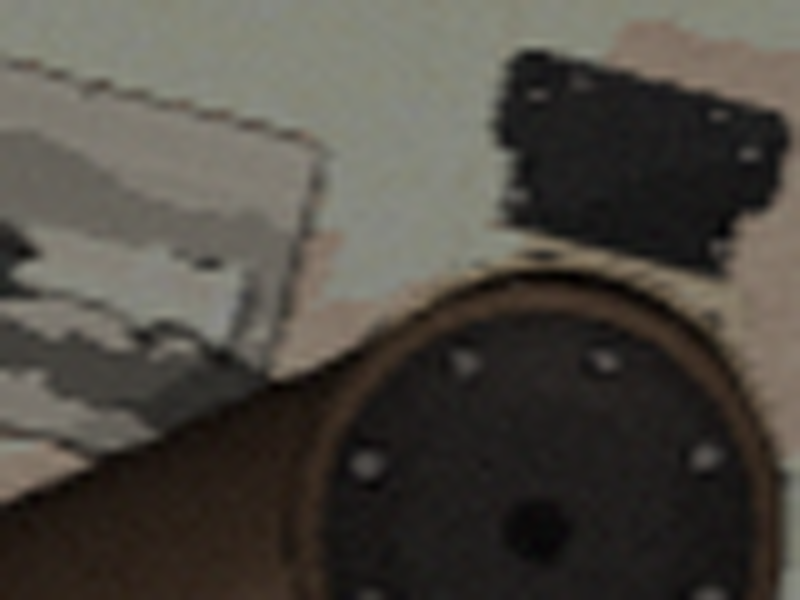

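The gripper now hides the hole: in the side view the plate shows near (245,183), and in the top view the base's right edge is near (281,235). I'll check the hole in the first frames, where nothing blocks it.

```bash
python3 - <<'E'
from h import *
np.set_printoptions(precision=2,suppress=True)
for p in([.480,.0895,.105],[.480,.0895,.128]):
    print(p,proj("side",p),proj("top",p))
a=cv2.imread("pics/side.png")[158:206,225:265];b=cv2.imread("pics/top.png")[226:274,248:288]
f=lambda x:cv2.convertScaleAbs(cv2.resize(x,(400,480),interpolation=2),alpha=1.7)
cv2.imwrite("pics/fk.png",np.hstack([f(a),f(b)]))
E
```

```text
[0.48, 0.0895, 0.105] [245.87 181.62] [273.95 249.49]
[0.48, 0.0895, 0.128] [244.88 174.55] [273.27 249.77]
```

View pics/fk.png

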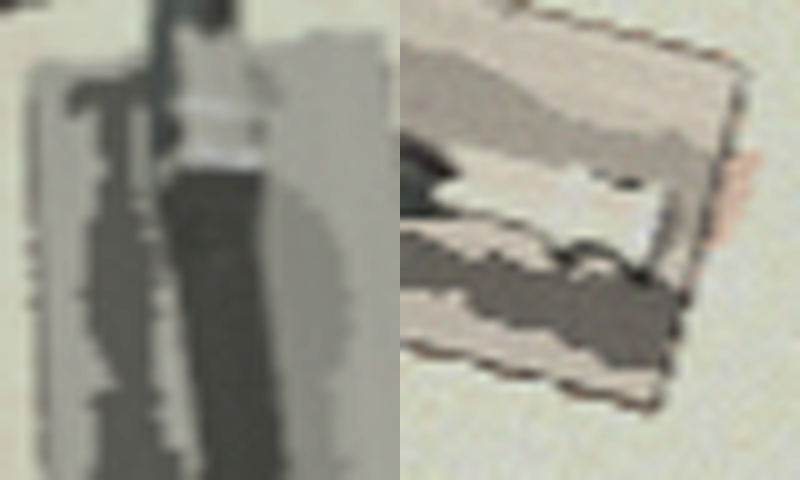

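The side view shows the plate face with a faint darker hole near pixel (245.6,181.1). The projected estimate is (245.9,181.6), so they agree. The bridge leans a little to +x because the mirror is tipped. I'll line up and approach.

```bash
python3 -m handwheel '[{"delta_pos":[0,0,-0.16],"dr":[0,0,0]},{"delta_pos":[0.066,0.27,0],"dr":[0,0,0]},{"delta_pos":[0.066,0.27,0],"dr":[0,0,0]},{"delta_pos":[0.066,0.27,0],"dr":[0,0,0]},{"delta_pos":[0,0,0],"dr":[0,0,0]},{"delta_pos":[0,0,0],"dr":[0,0,0]}]'
python3 - <<'E'
from h import *
np.set_printoptions(precision=4,suppress=True)
s=get_state();print(s["eef_pos"],s["ee_rot"])
d=np.array([.2385,.971,0]);t=np.array(s["eef_pos"])-[0,0,.0159]
im=grab_frame("side");m=mark_of("side","pin_shank");print(m[:2],"exp",proj("side",t+.048*d),"tip",proj("side",t+.061*d),"mouth",proj("side",[.4797,.0895,.105]))
print(mark_of("side","hole_mouth")[:2])
u,v=245,185
cv2.imwrite("pics/s5.png",cv2.convertScaleAbs(cv2.resize(im[160:205,215:275,::-1],None,fx=12,fy=12,interpolation=2),alpha=1.7))
E
```

```text
t: 14.05
eef_pos: [0.4625, 0.0214, 0.121]
ee_rot: [3.141, -0.0, -1.812]
force: [-0.0, -0.2, -0.7]
width: 0.0253
gripper_force: 40.0
[0.4625 0.0214 0.121 ] [ 3.1415 -0.0001 -1.8125]
[{'location': [246.8, 177.4], 'conf': 0.74}, {'location': [354.7, 296.0], 'conf': 0.73}] exp [246.0581 186.7706] tip [245.7819 183.7478] mouth [245.7593 181.6499]
[{'location': [246.0, 180.8], 'conf': 0.58}]
```

View pics/s5.png

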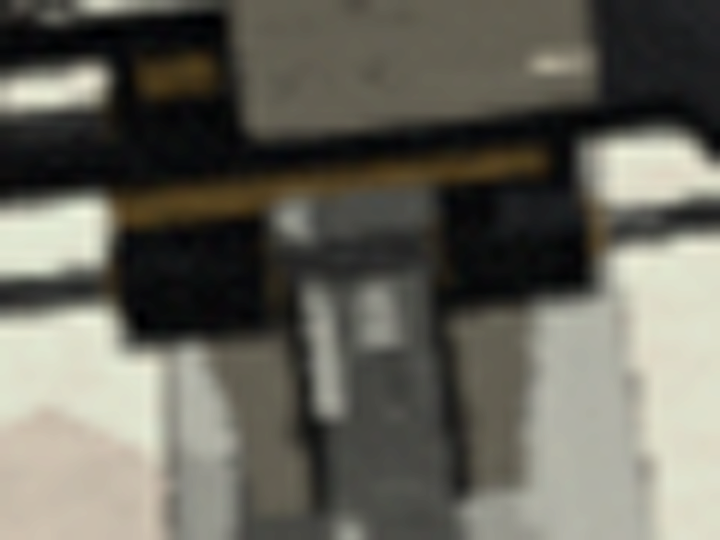

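The pin's lit shank shows at about (246.7,185.8), in line with the plate, and 9 mm remain to the mouth. I'll insert slowly while watching the force.

```bash
python3 -m handwheel '[{"delta_pos":[0.024,0.097,0],"dr":[0,0,0]},{"delta_pos":[0.024,0.097,0],"dr":[0,0,0]},{"delta_pos":[0.024,0.097,0],"dr":[0,0,0]},{"delta_pos":[0.024,0.097,0],"dr":[0,0,0]},{"delta_pos":[0.024,0.097,0],"dr":[0,0,0]},{"delta_pos":[0,0,0],"dr":[0,0,0]}]'
```

```text
t: 14.8
eef_pos: [0.4663, 0.0359, 0.1211]
ee_rot: [-3.142, 0.0, -1.813]
force: [-0.3, 1.0, 0.4]
width: 0.0254
gripper_force: 40.0
```

```bash
python3 -m handwheel '[{"delta_pos":[0.024,0.097,0],"dr":[0,0,0]},{"delta_pos":[0.024,0.097,0],"dr":[0,0,0]},{"delta_pos":[0,0,0],"dr":[0,0,0]}]'
```

```text
t: 15.1
eef_pos: [0.4677, 0.0417, 0.1211]
ee_rot: [-3.141, 0.0, -1.813]
force: [0.1, 0.1, -0.1]
width: 0.0257
gripper_force: 40.0
```

```bash
python3 -m handwheel '[{"delta_pos":[0.024,0.097,0],"dr":[0,0,0]},{"delta_pos":[0.024,0.097,0],"dr":[0,0,0]},{"delta_pos":[0.024,0.097,0],"dr":[0,0,0]},{"delta_pos":[0,0,0],"dr":[0,0,0]}]'
```

```text
t: 15.5
eef_pos: [0.4699, 0.0505, 0.1211]
ee_rot: [-3.141, 0.0, -1.813]
force: [-0.7, -0.3, -0.2]
width: 0.0253
gripper_force: 40.0
```

```bash
python3 -m handwheel '[{"delta_pos":[0.024,0.097,0],"dr":[0,0,0]},{"delta_pos":[0.024,0.097,0],"dr":[0,0,0]},{"delta_pos":[0.024,0.097,0],"dr":[0,0,0]},{"delta_pos":[0,0,0],"dr":[0,0,0]}]'
```

```text
t: 15.9
eef_pos: [0.4721, 0.0592, 0.1211]
ee_rot: [-3.141, 0.0, -1.813]
force: [0.1, 0.1, -0.6]
width: 0.0257
gripper_force: 40.0
```

```bash
python3 -m handwheel '[{"delta_pos":[0.024,0.097,0],"dr":[0,0,0]},{"delta_pos":[0.024,0.097,0],"dr":[0,0,0]},{"delta_pos":[0.024,0.097,0],"dr":[0,0,0]},{"delta_pos":[0,0,0],"dr":[0,0,0]}]'
```

```text
t: 16.3
eef_pos: [0.4742, 0.0679, 0.1211]
ee_rot: [-3.141, 0.0, -1.813]
force: [-0.4, -0.2, -0.5]
width: 0.0251
gripper_force: 40.0
```

```bash
python3 -m handwheel '[{"delta_pos":[0.016,0.065,0],"dr":[0,0,0]},{"delta_pos":[0.016,0.065,0],"dr":[0,0,0]},{"delta_pos":[0,0,0],"dr":[0,0,0]}]'; python3 -m handwheel '[{"delta_pos":[0.016,0.065,0],"dr":[0,0,0]},{"delta_pos":[0,0,0],"dr":[0,0,0]}]'
```

```text
t: 16.6
eef_pos: [0.4751, 0.0717, 0.1211]
ee_rot: [-3.142, 0.0, -1.813]
force: [0.5, 0.9, -0.2]
width: 0.0258
gripper_force: 40.0
t: 16.8
eef_pos: [0.4756, 0.0736, 0.1211]
ee_rot: [-3.141, 0.0, -1.813]
force: [-0.1, 0.7, -0.0]
width: 0.0251
gripper_force: 40.0
```

```bash
python3 -m handwheel '[{"delta_pos":[0.012,0.05,0],"dr":[0,0,0]},{"delta_pos":[0,0,0],"dr":[0,0,0]}]' | grep -E "eef|force:"; python3 -m handwheel '[{"delta_pos":[0.012,0.05,0],"dr":[0,0,0]},{"delta_pos":[0,0,0],"dr":[0,0,0]}]'| grep -E "eef|force:"
```

```text
eef_pos: [0.4759, 0.075, 0.1211]
force: [0.4, 0.0, -0.9]
gripper_force: 40.0
eef_pos: [0.4763, 0.0765, 0.1211]
force: [-0.5, -0.3, -0.3]
gripper_force: 40.0
```

```bash
python3 -m handwheel '[{"delta_pos":[0.012,0.05,0],"dr":[0,0,0]},{"delta_pos":[0,0,0],"dr":[0,0,0]}]' | grep -E "eef|force:"
```

```text
eef_pos: [0.4765, 0.0779, 0.121]
force: [-0.0, -0.2, 0.0]
gripper_force: 40.0
```

```bash
python3 -m handwheel '[{"delta_pos":[0.012,0.05,0],"dr":[0,0,0]},{"delta_pos":[0,0,0],"dr":[0,0,0]}]' | grep -E "eef|force:"
```

```text
eef_pos: [0.4764, 0.0781, 0.121]
force: [-0.0, -7.1, 1.7]
gripper_force: 40.0
```

```bash
python3 -m handwheel '[{"delta_pos":[0.012,0.05,0],"dr":[0,0,0]},{"delta_pos":[0,0,0],"dr":[0,0,0]}]' | grep -E "eef|force:"
```

```text
eef_pos: [0.4764, 0.0783, 0.121]
force: [1.0, -13.6, 1.9]
gripper_force: 40.0
```

```bash
python3 -m handwheel '[{"delta_pos":[-0.016,-0.065,0],"dr":[0,0,0]},{"delta_pos":[0,0,0],"dr":[0,0,0]}]' | grep -E "eef|force:"; python3 -m handwheel '[{"delta_pos":[0,0,0],"dr":[0,0,0]},{"delta_pos":[0,0,0],"dr":[0,0,0]},{"delta_pos":[0,0,0],"dr":[0,0,0]},{"delta_pos":[0,0,0],"dr":[0,0,0]},{"delta_pos":[0,0,0],"dr":[0,0,0]}]' -0.1
python3 -m handwheel '[{"delta_pos":[-0.08,-0.35,0],"dr":[0,0,0]},{"delta_pos":[-0.16,-0.7,0],"dr":[0,0,0]},{"delta_pos":[-0.16,-0.7,0],"dr":[0,0,0]},{"delta_pos":[-0.16,-0.7,0],"dr":[0,0,0]},{"delta_pos":[-0.2,-0.9,0.3],"dr":[0,0,0]},{"delta_pos":[-0.2,-0.9,0.3],"dr":[0,0,0]},{"delta_pos":[0,-0.9,0.5],"dr":[0,0,0]},{"delta_pos":[0,-0.9,0.5],"dr":[0,0,0]},{"delta_pos":[0,-0.9,0.5],"dr":[0,0,0]},{"delta_pos":[0,0,0],"dr":[0,0,0]}]'
python3 - <<'E'
from h import *
im=grab_frame("side");b=grab_frame("top")
for q in["pin_shoulder","pin_head","hole_mouth"]:
  m=[mark_of(c,q)[:1] for c in("top","side")];print(q,m)
  if m[0] and m[1]: print(tri(m[0][0]["location"],m[1][0]["location"]))
f=lambda x:cv2.convertScaleAbs(cv2.resize(x[:,:,::-1],(400,480),interpolation=2),alpha=1.7)
cv2.imwrite("pics/fin.png",np.hstack([f(im[158:206,225:265]),f(b[226:274,248:288])]))
E
```

```text
eef_pos: [0.4764, 0.0781, 0.121]
force: [0.3, -6.2, -0.7]
gripper_force: 40.0
t: 18.5
eef_pos: [0.4769, 0.0792, 0.1211]
ee_rot: [-3.141, 0.0, -1.813]
force: [0.2, -0.1, 0.1]
width: 0.0479
gripper_force: 0.0
t: 19.5
eef_pos: [0.4485, -0.132, 0.1859]
ee_rot: [-3.139, 0.0, -1.816]
force: [0.0, -0.0, 0.9]
width: 0.0483
gripper_force: 0.0
pin_shoulder [[{'location': [273.5, 254.1], 'conf': 0.6}], []]
pin_head [[{'location': [279.5, 252.3], 'conf': 0.66}], []]
hole_mouth [[{'location': [274.6, 249.8], 'conf': 0.83}], [{'location': [242.1, 180.0], 'conf': 0.39}]]
(array([0.47505434, 0.08803501, 0.11331238]), np.float64(0.009017453264085876))
```

View pics/fin.png

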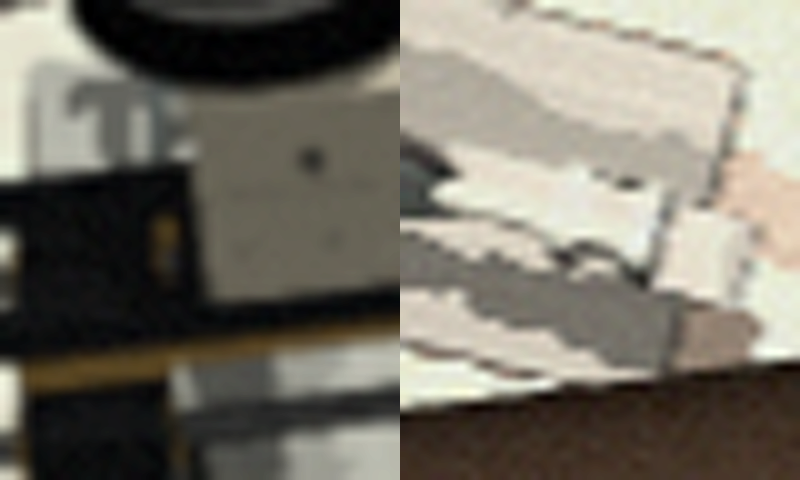

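The top view shows the head flush against the fork's outer face, spanning about (274–283, 246–256), with the gripper well clear. The push also ended on a hard stop, at a depth where only the head can be bearing on the fork.

```bash
python3 -c "
from station import job_done
print(job_done())"
```

```text
the job is handed in; nothing more can be done
None
```

The hinge pin was drawn out by its shank, laid on the shelf and let go, then taken by its head and pushed into the fork until it hit a hard stop. The last top view shows the head against the fork and the gripper clear; I handed the job in at about 20 s, and no verdict came back.

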